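# Lever a stone model off its snap-in stand

## Task

The stone dental model is snapped into its metal stand. Take the wooden-handled plaster knife, push the blade over the steel bar and in through the window at the front of the stand until its tip is under the model's plate, and lever the plate up past the spring catch with the blade. Then lay the knife down flat on the bench and stand the freed model, teeth up, flat in the shallow grey case pan, setting it down rather than dropping it; leave the two bottles and the wax block where they are.

Things in the scene. Friction and masses are not known exactly. Their poses are not given: they have to be found in the camera images.
- stand: fixed metal stand, 86 x 90 mm. Origin: centre of its underside on the bench; x from the notch side (front, -x) to the back, z up. The model's plate sits on the deck at z = 45 mm, inside 4 mm high rims at the sides and back. At the front a bridge (x -46..-34, |y| < 20, underside z = 48.5, top z = 58.5 mm) over the pry window holds the spring nose that catches the plate's front
- notch (a point): top middle of the 6 mm steel fulcrum bar on the sill of the pry window: (-39, 0, 41) mm in the stand, same axes. Window: 24 mm wide (|y| < 12), from the bar's top (z = 41) to the bridge (z = 48.5); behind it a pocket under the plate, floor z = 30, back wall x = -10 mm. The seated plate's underside is at z = 45 mm
- model: ivory stone dental model (horseshoe of teeth) on a grey plate, 0.15 kg. Origin: on the plate's underside, z up through the teeth, x from heel to incisors; seated at (0, 0, 45) mm of the stand, same axes. Plate x -28..28 (front edge an 8 mm round bead), y +-28, 8 mm thick; stone z 8..30 mm: flat heel at x = -26, flat 20 mm wide nose at x = 27, flat sides y = +-25 for x -26..4; teeth to z = 40 mm
- lip (a point): underside of the plate just behind its front bead: (-24, 0, 0) mm in the model, same axes; over the pocket when seated. Levered up about 4 mm the bead passes the nose, which then snaps in below it and holds the front about 9 mm up, the model leaning back on its rear edge. A straight pull would need about 15 N
- knife: plaster knife, 126 mm long, lying flat: wooden handle 66 x 16 (wide) x 14 (high) mm at x -58.5..7.5, brass ferrule, stiff steel blade 12 wide x 3 thick at x 17..67.5 mm. Origin: at the underside, 67.5 mm behind the tip, x to the blade tip, z up; the blade's mid-plane is at z = 7 mm. 0.08 kg, centre of mass near x = -7 mm
- knife_tip (a point): end of the blade, mid-thickness: (67.5, 0, 7) mm in the knife's frame; axes as the knife
- knife_grip (a point): middle of the handle's section near the ferrule, 80 mm behind the tip: (-12.5, 0, 7) mm in the knife's frame; axes as the knife
- pan: fixed shallow grey case pan, outside 134 (x) x 104 (y) x 18 mm (rim lip out to 142 x 112), walls and floor 3 mm. Origin: centre of its underside, z up
- bottle_small: bystander: small white-capped bottle, 30 x 30 x 50 mm, origin under its middle
- bottle_tall: bystander: white-capped bottle with blue label, 30 x 30 x 60 mm, origin under its middle
- wax_block: bystander: block of wax 32 x 55 x 14 mm, origin under its middle
- nose (a joint): spring nose, an 8 mm round steel catch at (-31, 0, 52.5) mm of the stand, that snaps over the bead along the front edge of the model's plate. About 0 = resting on the bead of the seated model; grows (m) as it is pushed out to the front, down to -0.002 when free

How it is judged:
On the way, in this order (a step that is already met when the one before it is completed fails the run):
1. the blade tip is in the notch, over the bar and under the plate of the still seated model (x of knife_tip in the frame of stand between -0.023 and -0.006 m and y of knife_tip in the frame of stand between -0.012 and 0.012 m and z of knife_tip in the frame of stand between 0.028 and 0.047 m and z of lip in the frame of stand below 0.0475 m), for 0.1 s.
2. the front of the model's plate has been levered at least 6 mm off the seat, the blade still under it and no finger on the model (z of lip in the frame of stand above 0.051 m and horizontal distance between model and stand below 0.015 m and x of knife_tip in the frame of stand between -0.03 and -0.002 m and y of knife_tip in the frame of stand between -0.014 and 0.014 m and contact force between the fingers and model below 0.3 N), for 0.1 s.
At the end, for the whole second after the job is handed in: the model stands teeth up (tilt under 0.08 rad) on the pan's floor (origin under 7 mm over the pan's underside), inside its walls, at rest; the knife lies at rest flat on the bench (tip and grip point below 15 mm) (z of model in the frame of pan between 0 and 0.007 m and x of model in the frame of pan between -0.045 and 0.045 m and y of model in the frame of pan between -0.03 and 0.03 m and angle between model's own z axis and vertical below 0.08 rad and linear speed of each of model, knife below 0.02 m/s and height (world z) of each of knife_grip, knife_tip below 0.015 m); the robot touches nothing.
It fails at once if a bottle or the wax block is moved more than 20 mm or a bottle tipped (distance of any of bottle_small, bottle_tall, wax_block from where it was at the start of the episode above 0.02 m or angle between any of bottle_small, bottle_tall's own z axis and vertical above 0.5 rad).
It fails at once if the model is dropped into the pan (over it and faster than 0.6 m/s with no finger on it) (horizontal distance between model and pan below 0.08 m and linear speed of model above 0.6 m/s and contact force between the fingers and model below 0.1 N).
It fails at once if the model is tipped over (angle between model's own z axis and vertical above 1 rad).
It also fails if it takes over 72 s, if anything falls off the work surface, if the arm or the gripper's body presses on something with over 40 N, if the wrist force passes 120 N, or if a joint passes its speed limit or range.

## Robot

A 6-joint arm with a two-finger parallel gripper is mounted at the origin on the work surface; the furniture and walls round the work are solid. World frame = base frame: x ahead of the robot, y to its left, z up, the work surface at z = 0. Lengths are in m, angles in rad, forces in N, time in s.
With the tool pointing down it reaches from about 0.325 to 0.9 m from the base axis. Payload 6.1 kg.
Tool frame: the origin (TCP) lies midway between the tips of the shut fingers; the grasp point (between the pads) lies 19 mm behind it (hold_point_z is the distance from the TCP to the grasp point, in m); z points along the fingers, y is the line along which they close (so a half turn about z gives the same grasp; the last joint's range is limited). The gripper opens to 87 mm and grips with 3 to 60 N. Pads are 19 mm wide; open, the fingers measure 117 mm over their backs; the gripper's body (75 mm by 190 mm) begins 51 mm behind the grasp point.
Start: joints at [1.19, 0.22, 1.526, -0, 1.395, -0.126], TCP at [0.158, 0.605, 0.223] pointing down, gripper open.
Joint ranges: [-2.98, 2.98], [-0.91, 2.08], [0.09, 2.57], [-1.24, 4.39], [0.2, 2.65], [-2.68, 2.68]. Speed limits (rad/s): [2.57, 2.57, 3.01, 3.14, 3.14, 3.14].

## Interface

Orientations are given as a rotation vector (axis times angle).
In Python, from workcell import movep, move_l, movej, grip, dwell, inverse_kinematics, sense, get_image, MotionError, sign_off, hold_point_z gives the robot as it stands. Calls block until the motion is done:
- movep(position, orientation): joint-space move of the TCP to a pose.
- move_l(position, feed=0.15, orientation=None, contact_N=None): straight line of the TCP; orientation=None keeps the orientation; feed is the mean speed in m/s. With contact_N (N) it stops when the force on the tool has changed by that much, and returns True; else False.
- movej(angles): joint-space move.
- grip(opening, grasp_force=None): finger opening in m; grasp_force is the grip in N (None keeps the last); returns when the fingers have stopped.
- dwell(seconds).
- inverse_kinematics(position, orientation): joint angles nearest the present ones, or None.
- sense(): the state.
- get_image(name): name is "side" or "top"; returns a dict with "color" (384x512x3 uint8, red, green, blue), "mtx" (3x3 intrinsics, pixels), "rvec" (rotation vector, rad) and "tvec" (3), from world to camera coordinates, as OpenCV has them. Camera axes: x right, y down, z forward; pixel columns grow to the right and rows downward; lengths in m; the calibration is good to about 2 mm. A picture is of the moment at which its call begins. There is no depth.
A pose or a line that the arm cannot do raises MotionError and nothing moves.
- sign_off(): hands the job in; it is judged then, once.
The state is a dict: "time": time; "joint_pos": joint angles; "joint_velocities": joint speeds; "joint_torque": joint torques, N m; "eef_pos": TCP position; "ee_rot": TCP orientation; "ft_force": force on the tool from outside, world axes, zero at the start; "torque": the same for the moment, N m; "opening": finger opening in m; "grip_force": force on a finger pad.
Only numpy, scipy, OpenCV 4.12 (cv2) and the standard library are available. Lean on these libraries where they do the work, as an engineer would, in place of code of your own. Each camera call takes 0.05 s, during which the arm holds its last target. There are 200 camera calls.

## Working session

There is one attempt and no reset: what is moved stays moved. The work goes in short steps, each a Python script; the robot and the scene stay as the last script left them, time stands still between calls to the robot, and variables do not carry over. Pictures are saved under pics/ and viewed, at most 11 in all, crops included, and the job is handed in when it is done.

```bash
ls; mkdir -p pics; python3 - <<'E'
from workcell import *
import cv2
for n in("top","side"):
    d=get_image(n); cv2.imwrite(f"pics/{n}0.png",d["color"][:,:,::-1]); 
    import numpy as np
    R=cv2.Rodrigues(np.array(d["rvec"],float))[0]; print(n,d["mtx"],-R.T@np.array(d["tvec"]).ravel(),R)
print(sense(),hold_point_z)
E
```

```text
pics
top [[352.33409954   0.         257.2150245 ]
 [  0.         352.33409954 192.59747976]
 [  0.           0.           1.        ]] [ 0.40412253 -0.04317544  0.94562042] [[ 0.00344254 -0.99999155 -0.00224706]
 [-0.99076034 -0.00310608 -0.13558872]
 [ 0.1355806   0.00269307 -0.99076266]]
side [[379.29194076   0.         254.17260026]
 [  0.         379.29194076 191.17106248]
 [  0.           0.           1.        ]] [0.49563241 0.76892545 0.75199337] [[-0.99706918 -0.07347576  0.02131576]
 [-0.06305946  0.63153076 -0.77278225]
 [ 0.0433192  -0.77186152 -0.6343132 ]]
{'time': 0.1, 'joint_pos': array([ 1.18990699e+00,  2.21142607e-01,  1.52751059e+00, -2.90090158e-05,
        1.39468678e+00, -1.26082131e-01]), 'joint_velocities': array([ 0.00044783, -0.00099141, -0.00428059, -0.00058446, -0.00122683,
       -0.00013204]), 'joint_torque': array([ 2.35955049e-03, -4.95941877e+01, -3.88520443e+01,  7.02754827e-02,
        5.14242437e-02, -5.18230365e-05]), 'eef_pos': array([0.15732872, 0.60429364, 0.22154218]), 'ee_rot': array([-3.99108040e-01, -3.11572314e+00,  2.66787809e-03]), 'ft_force': array([ 0.27263349,  0.20232801, -0.00952937]), 'torque': array([ 0.00549179,  0.01917836, -0.02913715]), 'grip_force': 0.0, 'opening': 0.0869447173982147} 0.0187
```

View pics/top0.png

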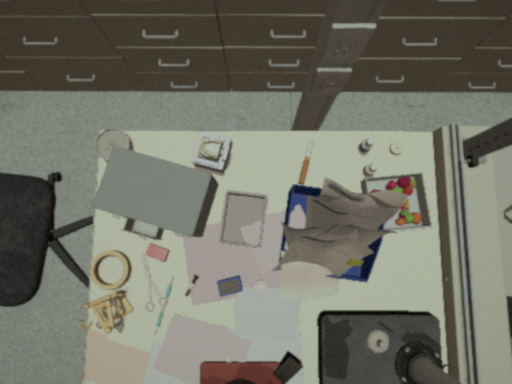

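View pics/side0.png

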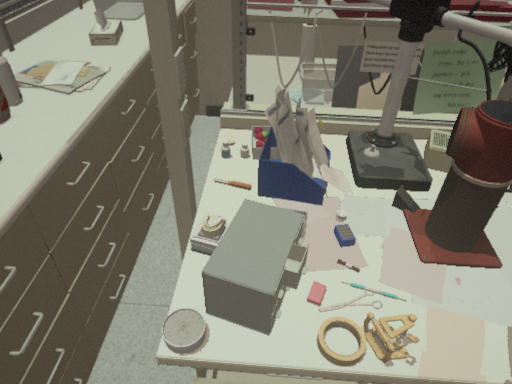

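```bash
python3 - <<'E'
import cv2,numpy as np
t=cv2.imread("pics/top0.png");s=cv2.imread("pics/side0.png")
f=lambda im,x,y,w,h,k:cv2.resize(im[y:y+h,x:x+w],None,fx=k,fy=k,interpolation=cv2.INTER_CUBIC)
a=f(t,185,125,50,50,6);b=f(t,285,125,50,75,4);c=f(s,185,205,50,50,6);d=f(s,205,165,60,35,6)
C=np.zeros((600,800,3),np.uint8)
C[:300,:300]=a;C[:300,300:500]=b;C[300:600,:300]=c;C[300:510,300:660]=d;C[:240,500:740]=f(t,355,125,60,60,4)
cv2.imwrite("pics/c1.png",C)
E
```

```text
(no output)
```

View pics/c1.png

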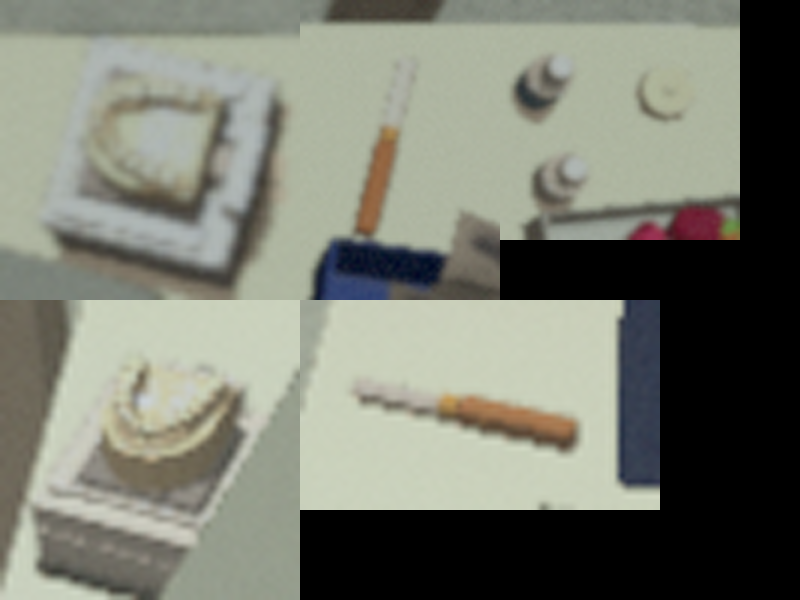

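```bash
cat > h.py <<'E'
from workcell import *
import numpy as np, cv2
from scipy.spatial.transform import Rotation as Rn
def cam(n):
    d=get_image(n); d["R"]=cv2.Rodrigues(np.array(d["rvec"],float))[0]; d["t"]=np.array(d["tvec"],float).ravel()
    d["bgr"]=np.ascontiguousarray(d["color"][:,:,::-1]); return d
def ray(d,px,z):
    px=np.atleast_2d(np.array(px,float)); K=np.array(d["mtx"])
    r=(d["R"].T@np.linalg.inv(K)@np.c_[px,np.ones(len(px))].T).T; o=-d["R"].T@d["t"]
    return o+r*((z-o[2])/r[:,2])[:,None]
def proj(d,P):
    return cv2.projectPoints(np.atleast_2d(np.array(P,float)),np.array(d["rvec"],float),d["t"],np.array(d["mtx"]),None)[0].reshape(-1,2)
E
python3 - <<'E'
from h import *
T=cam("top");S=cam("side")
np.savez
hsv=cv2.cvtColor(T["bgr"],cv2.COLOR_BGR2HSV)
for d,roi,zs in((T,(290,130,40,70),(.007,.012)),(S,(205,170,55,30),(.007,.012))):
    h=cv2.cvtColor(d["bgr"],cv2.COLOR_BGR2HSV); x,y,w,hh=roi
    m=np.zeros(h.shape[:2],np.uint8); m[y:y+hh,x:x+w]=((h[y:y+hh,x:x+w,0]<18)&(h[y:y+hh,x:x+w,1]>110))*255
    cs=max(cv2.findContours(m,0,2)[0],key=cv2.contourArea); r=cv2.minAreaRect(cs); b=cv2.boxPoints(r)
    print(r,len(cs)); print(np.c_[b,ray(d,b,.010)].round(4)); print(ray(d,r[0],.009))
for nm,d,(x,y,w,h) in(("top",T,(190,128,46,46)),("side",S,(186,208,45,60))):
    c=d["bgr"][y:y+h,x:x+w].astype(int)
    print(nm,"gray rows"); 
    for j in range(0,h,3): print(y+j,' '.join(f"{v[1]:3d}/{v[1]-v[0]:3d}" for v in c[j,::3]))
E
```

```text
((303.68463134765625, 170.8230743408203), (4.03446626663208, 23.505151748657227), 15.255120277404785) 24
[[ 2.986461e+02  1.816308e+02  5.623000e-01 -1.520000e-01  1.000000e-02]
 [ 3.048308e+02  1.589539e+02  6.248000e-01 -1.696000e-01  1.000000e-02]
 [ 3.087231e+02  1.600154e+02  6.218000e-01 -1.801000e-01  1.000000e-02]
 [ 3.025385e+02  1.826923e+02  5.594000e-01 -1.625000e-01  1.000000e-02]]
[[ 0.59214064 -0.16613347  0.009     ]]
((240.03529357910156, 184.3411865234375), (20.174535751342773, 3.4708876609802246), 12.528807640075684) 27
[[ 2.298118e+02  1.838471e+02  6.254000e-01 -1.626000e-01  1.000000e-02]
 [ 2.305647e+02  1.804588e+02  6.252000e-01 -1.802000e-01  1.000000e-02]
 [ 2.502588e+02  1.848353e+02  5.609000e-01 -1.641000e-01  1.000000e-02]
 [ 2.495059e+02  1.882235e+02  5.618000e-01 -1.469000e-01  1.000000e-02]]
[[ 0.5932542  -0.16460587  0.009     ]]
top gray rows
128 138/ 12 135/ 10 137/ 10 135/ 10 134/ 11 138/ 10 135/ 10 138/ 11 139/ 10 138/ 12 141/ 12 139/ 11 138/ 11 139/ 11 143/ 10 141/ 13
131 173/ 21 170/ 18 168/ 20 163/ 18 165/  7 163/ 13 166/ 20 169/ 21 169/ 20 
[... 3698 characters left out ...]
 102/  8 106/  7 105/  9 110/ 11 118/ 11 156/ 16 156/ 15 156/ 15 157/ 16 155/ 16
253 208/ 18 207/ 18 208/ 19 209/ 18 204/ 18 151/ 17  70/  6  84/  8  90/ 10 156/ 17 154/ 15 155/ 15 158/ 16 158/ 15 156/ 15
256 208/ 19 208/ 19 208/ 18 207/ 18 208/ 18 207/ 18 208/ 18 210/ 18 167/ 18 155/ 15 156/ 16 157/ 16 156/ 15 157/ 15 157/ 16
259 209/ 18 208/ 19 208/ 18 208/ 18 209/ 19 207/ 17 208/ 18 207/ 18 158/ 16 155/ 17 157/ 17 156/ 15 157/ 15 158/ 16 156/ 16
262 208/ 19 208/ 18 208/ 18 209/ 19 210/ 18 209/ 17 209/ 18 154/ 17 158/ 16 156/ 17 158/ 16 157/ 16 155/ 15 157/ 15 158/ 15
265 209/ 19 210/ 19 209/ 19 207/ 19 207/ 18 208/ 18 203/ 18 158/ 17 157/ 16 155/ 17 155/ 16 158/ 15 156/ 15 156/ 15 155/ 15
```

```bash
python3 - <<'E'
from h import *
T=cam("top");S=cam("side")
def big(m): return max(cv2.findContours(m.astype(np.uint8)*255,0,1)[0],key=cv2.contourArea)
def roi(d,x,y,w,h):
    c=d["bgr"].astype(int); k=np.zeros(c.shape[:2],bool); k[y:y+h,x:x+w]=1; return c,k
def rect(d,m,z,nm):
    c=big(m); P=ray(d,c.reshape(-1,2),z)[:,:2].astype(np.float32)*1000
    r=cv2.minAreaRect(P); print(nm,np.round(r[0],1),np.round(r[1],1),round(r[2],1),np.round(cv2.boxPoints(r),0).tolist()); return P,c
out=[]
for d,b,th in((T,(188,130,46,44),135),(S,(188,212,44,50),140)):
    c,k=roi(d,*b); m=k&(c[:,:,1]>th)&(c[:,:,1]-c[:,:,0]<(13.5 if d is S else 9))
    P,c=rect(d,m,.049,"stand")
    im=d["bgr"].copy(); cv2.drawContours(im,[c],-1,(0,0,255),1); x,y,w,h=b; out.append(cv2.resize(im[y-4:y+h+4,x-4:x+w+4],(400,400),interpolation=0))
# blade tip
c,k=roi(T,295,135,25,60); hs=cv2.cvtColor(T["bgr"],cv2.COLOR_BGR2HSV)
m=k&(c[:,:,1]-c[:,:,0]<12)&(np.arange(384)[:,None]<160); rect(T,m,.0085,"bladeT")
c,k=roi(S,205,170,30,25); m=k&(c[:,:,1]-c[:,:,0]<13)&(c[:,:,1]>120); rect(S,m,.0085,"bladeS")
# pan
for d,px in((T,[[230,190],[267,194],[263,247],[221,243]]),): print("pan approx",ray(d,px,.018).round(3))
# grey box corners by eye
print("box top?",[ray(T,[[120,149],[217,180],[200,236],[97,205]],z).round(3)[:,:2].tolist() for z in(.0,.1,.13)])
print("side",[ray(S,[[241,205],[308,213],[281,268],[211,250]],z).round(3)[:,:2].tolist() for z in(.0,.1,.13)])
for d in(T,S): out.append(0)
p=cv2.resize(T["bgr"][180:255,90:275],None,fx=4,fy=4)[:200*1,:800] if 0 else None
a=np.hstack(out[:2]); b=np.hstack([cv2.resize(T["bgr"][183:253,212:282],(200,200),interpolation=2),cv2.resize(T["bgr"][140:245,90:230],(267,200),interpolation=2),cv2.resize(S["bgr"][195:330,185:320],(200,200),interpolation=2)])
b=np.hstack([b,np.zeros((200,800-b.shape[1],3),np.uint8)])
cv2.imwrite("pics/m1.png",np.vstack([a,b]))
E
```

```text
stand [639.2  79.6] [84.4 86.1] 75.9 [[587.0, 49.0], [671.0, 28.0], [691.0, 110.0], [608.0, 131.0]]
stand [645.2  87.3] [83.4 74.5] 74.8 [[598.0, 57.0], [670.0, 37.0], [692.0, 118.0], [620.0, 137.0]]
bladeT [ 658.5 -183.4] [ 9.1 41.8] 74.2 [[637.0, -182.0], [677.0, -193.0], [680.0, -185.0], [640.0, -173.0]]
bladeS [ 658.1 -179.3] [ 8.8 37. ] 77.9 [[639.0, -180.0], [675.0, -188.0], [677.0, -179.0], [641.0, -171.0]]
pan approx [[ 0.538  0.032  0.018]
 [ 0.527 -0.067  0.018]
 [ 0.388 -0.056  0.018]
 [ 0.398  0.053  0.018]]
box top? [[[0.654, 0.338], [0.568, 0.069], [0.416, 0.111], [0.498, 0.392]], [[0.627, 0.298], [0.55, 0.057], [0.415, 0.095], [0.488, 0.346]], [[0.619, 0.286], [0.545, 0.054], [0.415, 0.09], [0.485, 0.332]]]
side [[[0.581, -0.077], [0.382, -0.061], [0.458, 0.151], [0.642, 0.107]], [[0.57, 0.035], [0.397, 0.049], [0.463, 0.233], [0.622, 0.195]], [[0.567, 0.069], [0.402, 0.082], [0.464, 0.257], [0.617, 0.222]]]
```

View pics/m1.png

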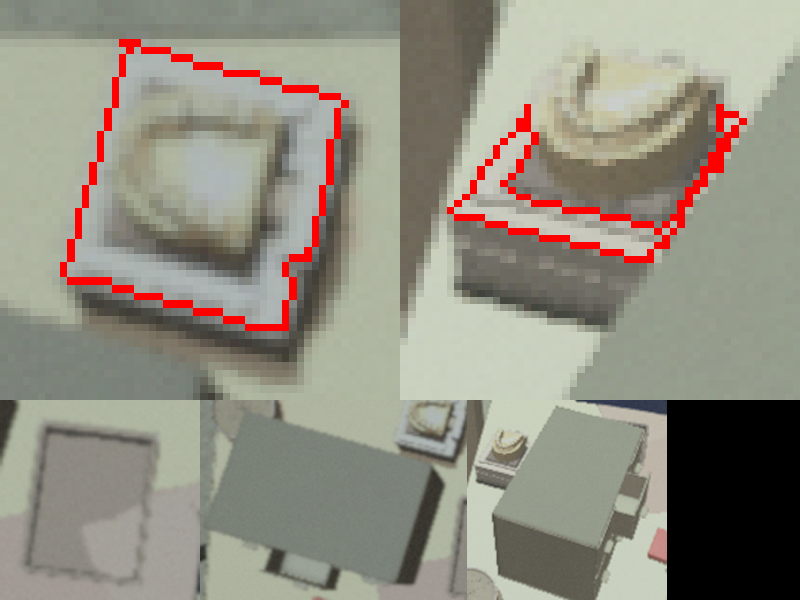

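```bash
python3 - <<'E'
from h import *
T=cam("top");S=cam("side")
print("side base z0",ray(S,[[191.2,250.5],[212,255.5]],0).round(4)[:,:2],"band low z49",ray(S,[[190.5,238.9],[216.5,246]],.049).round(4)[:,:2])
c=T["bgr"].astype(int); k=np.zeros(c.shape[:2],bool); k[130:174,188:234]=1
m=k&(c[:,:,1]>135)&(c[:,:,1]-c[:,:,0]<9)
cs=max(cv2.findContours(m.astype(np.uint8),0,1)[0],key=cv2.contourArea).reshape(-1,2)
P=ray(T,cs,.049)[:,:2]*1000; C=np.array([639.2,79.6]); a=np.radians(76)
R=np.array([[np.cos(a),-np.sin(a)],[np.sin(a),np.cos(a)]]); Q=(P-C)@R
print(Q.min(0),Q.max(0))
for ax,sg in((0,1),(0,-1),(1,1),(1,-1)):
    v=Q[:,ax]*sg; s=(v>v.max()-6)&(abs(Q[:,1-ax])<36); f=np.polyfit(Q[s,1-ax],Q[s,ax],1); print("xy"[ax],sg,s.sum(),f[1].round(1),"slope deg",np.degrees(np.arctan(f[0])).round(2))
# ivory stone
hs=cv2.cvtColor(T["bgr"],cv2.COLOR_BGR2HSV).astype(int)
# knife/pan/other
g=cv2.cvtColor(T["bgr"],cv2.COLOR_BGR2GRAY)
print("pan row 218",g[218,214:275]); print("pan col 244",g[182:256,244])
print("blue box far edge",ray(T,[[292,186],[322,190]],.08).round(3), "bottles",ray(T,[[367,146],[370,170]],.05).round(3))
E
```

```text
side base z0 [[0.6929 0.1139]
 [0.6362 0.1258]] band low z49 [[0.6895 0.1186]
 [0.6208 0.1363]]
[-41.94092335 -43.1300595 ] [41.60651662 43.04976354]
x 1 26 40.3 slope deg 0.39
x -1 26 -39.8 slope deg 0.78
y 1 27 41.6 slope deg -0.8
y -1 26 -41.6 slope deg -0.04
pan row 218 [179 176 178 177 178 178 175 164 143 132 112 108 128 136 138 139 140 135
 138 136 137 139 137 138 138 140 139 138 139 140 140 137 139 137 138 140
 138 137 139 138 140 137 138 139 138 138 139 130 127 142 151 156 161 160
 162 160 162 163 160 162 160]
pan col 244 [176 177 178 177 178 177 179 176 177 169 151 134  95  92 126 137 136 138
 139 140 139 139 139 138 137 139 140 139 139 137 142 137 138 136 138 139
 140 140 139 138 139 137 139 144 155 161 160 162 162 161 160 160 160 160
 160 159 157 155 148 140 133 119 126 137 144 152 154 156 157 155 158 156
 156 156]
blue box far edge [[ 0.539 -0.127  0.08 ]
 [ 0.53  -0.202  0.08 ]] bottles [[ 0.65  -0.327  0.05 ]
 [ 0.587 -0.332  0.05 ]]
```

```bash
cat >> h.py <<'E'
KY=np.radians(-13.9); KG=np.array([.6053,-.1685])
SC=np.array([.6393,.080]); SY=np.radians(75.5)
def rot(yaw,pitch=0):  # tool x along yaw, pointing down; pitch>0 raises tool x end
    x=np.array([np.cos(yaw),np.sin(yaw),0]); z=np.array([0,0,-1.]); M=np.c_[x,np.cross(z,x),z]
    n=np.array([np.sin(yaw),-np.cos(yaw),0])
    return (Rn.from_rotvec(n*pitch)*Rn.from_matrix(M)).as_rotvec()
def stand(p): # stand mm -> world
    c,s=np.cos(SY),np.sin(SY); return np.array([SC[0]+(c*p[0]-s*p[1])/1e3,SC[1]+(s*p[0]+c*p[1])/1e3,p[2]/1e3])
def st(m=""): 
    s=sense(); print(m,round(s["time"],2),s["eef_pos"].round(4),"F",s["ft_force"].round(1),"grip",round(s["grip_force"],1),round(s["opening"],4)); return s
E
python3 - <<'E'
from h import *
T=cam("top");S=cam("side")
for px in((270,90),(283,92),(300,100)):
  for z in(.1,.15,.2,.25,.3): 
    p=ray(S,px,z)[0]; print(px,z,p.round(3),proj(T,p).round(0))
for p,o in(((*KG,.2),rot(KY)),((*KG,.002),rot(KY)),(stand((-94,0,41)),rot(SY)),(stand((-94,0,22)),rot(SY,.3)),(stand((0,0,60)),rot(SY,.16))):
    q=inverse_kinematics(list(p),list(o)); print(None if q is None else np.round(q,2))
E
```

```text
(270, 90) 0.1 [ 0.524 -0.671  0.1  ] [[517. 192.]]
(270, 90) 0.15 [ 0.522 -0.56   0.15 ] [[485. 190.]]
(270, 90) 0.2 [ 0.52 -0.45  0.2 ] [[448. 187.]]
(270, 90) 0.25 [ 0.517 -0.339  0.25 ] [[406. 184.]]
(270, 90) 0.3 [ 0.515 -0.229  0.3  ] [[358. 181.]]
(283, 92) 0.1 [ 0.471 -0.658  0.1  ] [[514. 213.]]
(283, 92) 0.15 [ 0.473 -0.549  0.15 ] [[482. 211.]]
(283, 92) 0.2 [ 0.475 -0.439  0.2  ] [[445. 208.]]
(283, 92) 0.25 [ 0.477 -0.33   0.25 ] [[403. 204.]]
(283, 92) 0.3 [ 0.479 -0.22   0.3  ] [[354. 200.]]
(300, 100) 0.1 [ 0.405 -0.594  0.1  ] [[490. 241.]]
(300, 100) 0.15 [ 0.412 -0.49   0.15 ] [[458. 238.]]
(300, 100) 0.2 [ 0.419 -0.385  0.2  ] [[421. 234.]]
(300, 100) 0.25 [ 0.426 -0.281  0.25 ] [[379. 230.]]
(300, 100) 0.3 [ 0.433 -0.176  0.3  ] [[331. 225.]]
[-0.4   0.24  1.54  0.    1.36  1.42]
[-0.4   0.47  1.66  0.    1.01  1.42]
[-0.15  0.39  1.68 -0.    1.07  0.11]
[-0.31  0.41  1.74  0.35  1.05 -0.24]
[-0.08  0.39  1.65  0.18  1.08  0.09]
```

```bash
python3 - <<'E'
from h import *
o=list(rot(KY))
grip(.05)
movep([*KG,.22],o); st("above")
move_l([*KG,.05],feed=.12)
print(move_l([*KG,.003],feed=.04,contact_N=6)); st("down")
grip(0,grasp_force=50); s=st("gripped")
p=s["eef_pos"]; move_l([p[0],p[1],.12],feed=.06); st("up")
cv2.imwrite("pics/g1.png",np.hstack([cv2.resize(cam("top")["bgr"][110:210,250:350],(400,400)),cv2.resize(cam("side")["bgr"][100:220,180:300],(400,400))]))
E
```

```text
above 4.53 [ 0.6055 -0.1676  0.22  ] F [ 0.9 -0.2  0.1] grip 0.0 0.0498
False
down 7.42 [ 0.6056 -0.1686  0.0034] F [-0.2  0.3 -0. ] grip 0.0 0.0502
gripped 8.11 [ 0.6053 -0.1685  0.003 ] F [ 0.  -0.2  0. ] grip 50.0 0.0158
up 10.21 [ 0.605  -0.1684  0.1196] F [-0.6  0.4 -1.4] grip 50.0 0.0156
```

View pics/g1.png

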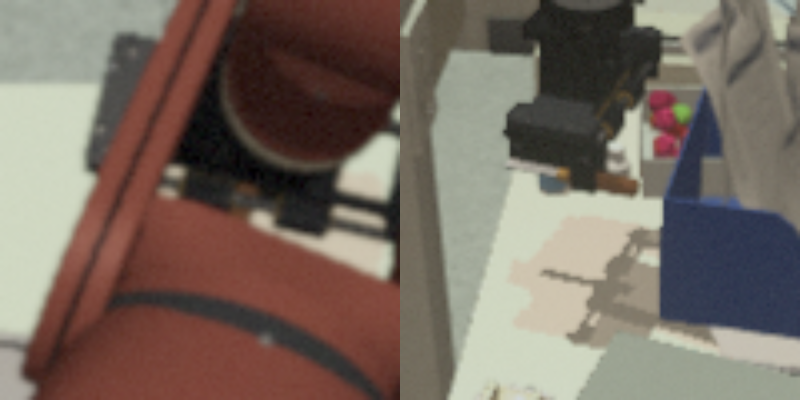

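```bash
python3 - <<'E'
from h import *
T=cam("top");S=cam("side")
t=cv2.imread("pics/top0.png");s=cv2.imread("pics/side0.png")
print(proj(S,[.605+.08*np.cos(KY),-.1684+.08*np.sin(KY),.1236]), "seen ~213,149.5")
cor={}
for n,im,seed in(("T",t,(150,190)),("S",s,(255,240))):
    im=cv2.GaussianBlur(im,(3,3),0); m=np.zeros((386,514),np.uint8)
    cv2.floodFill(im.copy(),m,seed,0,(9,9,9),(9,9,9),4|(255<<8)|cv2.FLOODFILL_MASK_ONLY|cv2.FLOODFILL_FIXED_RANGE)
    m=cv2.morphologyEx(m[1:-1,1:-1],cv2.MORPH_OPEN,np.ones((5,5)))
    c=max(cv2.findContours(m,0,2)[0],key=cv2.contourArea); p=cv2.approxPolyDP(cv2.convexHull(c),4,True).reshape(-1,2); cor[n]=p; print(n,p.tolist(),cv2.contourArea(c))
for z in(.09,.1,.11,.12,.13,.14):
    print(z,"T",ray(T,cor["T"],z)[:,:2].round(3).tolist(),"S",ray(S,cor["S"],z)[:,:2].round(3).tolist())
E
```

```text
[[211.24586118 148.01889355]] seen ~213,149.5
T [[299, 93], [290, 127], [189, 234], [56, 225], [0, 170], [2, 96], [10, 92]] 21867.5
S [[245, 201], [301, 215], [272, 291], [205, 271]] 5338.5
0.09 T [[0.778, -0.146], [0.688, -0.123], [0.42, 0.123], [0.44, 0.447], [0.576, 0.596], [0.768, 0.611], [0.779, 0.592]] S [[0.562, 0.007], [0.414, 0.048], [0.48, 0.287], [0.628, 0.248]]
0.1 T [[0.773, -0.145], [0.685, -0.122], [0.42, 0.121], [0.44, 0.441], [0.574, 0.589], [0.764, 0.603], [0.774, 0.584]] S [[0.561, 0.018], [0.415, 0.058], [0.48, 0.294], [0.626, 0.256]]
0.11 T [[0.769, -0.144], [0.681, -0.121], [0.419, 0.12], [0.44, 0.435], [0.572, 0.581], [0.759, 0.596], [0.77, 0.577]] S [[0.56, 0.03], [0.417, 0.069], [0.48, 0.302], [0.624, 0.264]]
0.12 T [[0.765, -0.143], [0.678, -0.12], [0.419, 0.118], [0.439, 0.429], [0.57, 0.574], [0.755, 0.588], [0.766, 0.569]] S [[0.559, 0.042], [0.418, 0.08], [0.48, 0.309], [0.622, 0.272]]
0.13 T [[0.76, -0.142], [0.675, -0.119], [0.419, 0.116], [0.439, 0.424], [0.568, 0.567], [0.751, 0.58], [0.761, 0.562]] S [[0.558, 0.053], [0.419, 0.091], [0.481, 0.316], [0.62, 0.279]]
0.14 T [[0.756, -0.14], [0.671, -0.118], [0.419, 0.114], [0.438, 0.418], [0.566, 0.559], [0.747, 0.573], [0.757, 0.555]] S [[0.557, 0.065], [0.42, 0.102], [0.481, 0.323], [0.618, 0.287]]
```

```bash
cat >> h.py <<'E'
L=79.
def kp(x,z,ph): # tip stand x,z (mm), pitch rad -> TCP pos, rotvec
    o=rot(SY,ph); M=Rn.from_rotvec(o).as_matrix()
    return list(stand((x,0,z))-M[:,0]*L/1e3+M[:,2]*.004),list(o)
def fol(s,b=41.,ph=0.): # tip at distance s past the bar, blade underside at height b over the bar
    return kp(-39+s*np.cos(ph)-1.5*np.sin(ph),b+s*np.sin(ph)+1.5*np.cos(ph),ph)
E
python3 - <<'E'
from h import *
ph=-.14
p,o=fol(-25,42.1,ph)
movep([p[0],p[1],.14],o); st("over")
move_l(p,feed=.08); s=st("pre"); print(np.round(p,4))
cv2.imwrite("pics/p1.png",np.hstack([cv2.resize(cam("top")["bgr"][120:200,190:290],(400,400)),cv2.resize(cam("side")["bgr"][140:260,180:300],(400,400))]))
E
```

```text
over 11.57 [ 0.6037 -0.0581  0.14  ] F [ 0.1  0.3 -1.6] grip 50.0 0.0153
pre 12.79 [ 0.6043 -0.0579  0.0549] F [ 1.1  0.5 -0.3] grip 50.0 0.0155
[ 0.6037 -0.0578  0.0541]
```

View pics/p1.png

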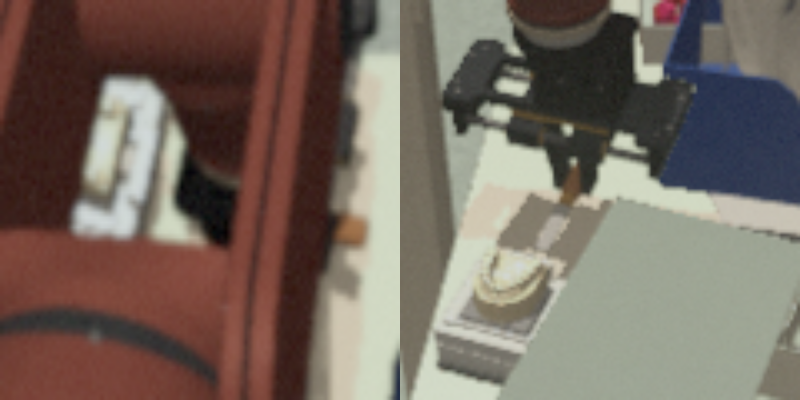

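```bash
python3 - <<'E'
from h import *
S=cam("side"); st()
print(proj(S,stand((-64,0,47))).round(1),"seen ~223.5,215")
ph=-.14
for x in(10,24):
    p,o=fol(x,42.1,ph)
    print(x,move_l(p,feed=.03,contact_N=8)); st()
    s=sense();print((np.array(p)-s["eef_pos"]).round(4))
dwell(.2); st()
E
```

```text
12.94 [ 0.6042 -0.0579  0.0548] F [0.4 0.3 0. ] grip 50.0 0.0154
[[222.2 214.2]] seen ~223.5,215
10 False
 14.26 [ 0.6123 -0.0244  0.0493] F [-0.1 -0.5 -1.4] grip 50.0 0.0156
[ 0.      0.0002 -0.    ]
24 False
 14.88 [ 0.6158 -0.0107  0.0472] F [-0.1  0.  -0.2] grip 50.0 0.0154
[ 0.     -0.0002  0.0001]
 15.07 [ 0.6158 -0.011   0.0473] F [ 0.2 -0.8 -1. ] grip 50.0 0.0155
```

```bash
python3 - <<'E'
from h import *
for ph in(-.06,.02,.1,.16,.22,.27,.32):
    p,o=fol(25,41.6 if ph<.05 else 41.2,ph)
    move_l(p,feed=.03,orientation=o); s=st(round(ph,2))
    if abs(s["ft_force"]).max()>45: print("stop");break
dwell(.3); st()
cv2.imwrite("pics/l1.png",np.hstack([cv2.resize(cam("top")["bgr"][120:190,185:255],(400,400)),cv2.resize(cam("side")["bgr"][200:270,180:250],(400,400))]))
E
```

```text
-0.06 15.39 [ 0.6157 -0.011   0.0423] F [-0.7 -0.4 -0.2] grip 50.0 0.0157
0.02 15.68 [ 0.6157 -0.0105  0.038 ] F [-0.4  0.  -0.7] grip 50.0 0.0154
0.1 15.99 [ 0.6162 -0.0091  0.0334] F [-0.2  1.3 -2. ] grip 50.0 0.0156
0.16 16.25 [ 0.6162 -0.0085  0.0301] F [ 0.6  2.5 -2.4] grip 50.0 0.0153
0.22 16.51 [ 0.6161 -0.0089  0.0267] F [ 1.   0.2 -0.4] grip 50.0 0.0156
0.27 16.76 [ 0.6165 -0.008   0.0243] F [-1.3 -0.2 -0.8] grip 50.0 0.0157
0.32 17.01 [ 0.6165 -0.0069  0.0216] F [ 0.2 -0.1 -0.7] grip 50.0 0.0152
 17.31 [ 0.6171 -0.0064  0.0221] F [ 0.  -0.2 -1.1] grip 50.0 0.0153
```

View pics/l1.png

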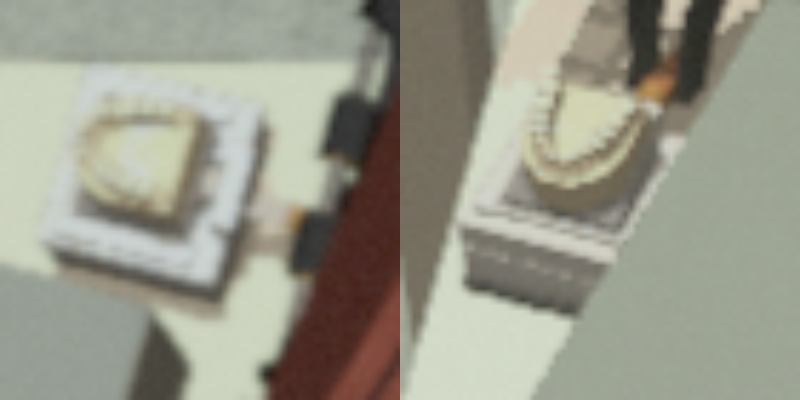

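```bash
python3 - <<'E'
from h import *
p,o=fol(25,41.6,.335); move_l(p,feed=.02,orientation=o); dwell(.3); st()
A=cam("side")["bgr"]
p,o=fol(25,41.8,.08); move_l(p,feed=.05,orientation=o); dwell(.2); st()
B=cam("side")["bgr"]; s0=cv2.imread("pics/side0.png")
r=(slice(210,235),slice(198,226))
for n,X,Y in(("up-down",A,B),("down-seated",B,s0),("up-seated",A,s0)): print(n,np.abs(X[r].astype(int)-Y[r]).mean().round(1))
E
```

```text
17.96 [ 0.6168 -0.0064  0.0214] F [ 0.5  0.5 -2.4] grip 50.0 0.0151
 18.63 [ 0.6152 -0.0105  0.034 ] F [-0.1 -0.6 -0.6] grip 50.0 0.0156
up-down 6.3
down-seated 23.8
up-seated 25.8
```

```bash
python3 - <<'E'
from h import *
p,o=fol(24,42,-.1); move_l(p,feed=.06,orientation=o); st("a")
p,o=fol(-30,42.3,-.1); print(move_l(p,feed=.1,contact_N=15)); st("out")
move_l([p[0],p[1]-.02,.14],feed=.15)
movep([*KG,.10],list(rot(KY))); st("over")
move_l([*KG,.02],feed=.12)
print(move_l([*KG,.0032],feed=.03,contact_N=5)); st("down")
grip(.045); dwell(.2); move_l([*KG,.2],feed=.2); st("up")
movep([.60,-.05,.30],list(rot(SY)))
T=cam("top");S=cam("side"); np.savez("v2.npz",T=T["bgr"],S=S["bgr"])
cv2.imwrite("pics/k1.png",np.vstack([np.hstack([cv2.resize(T["bgr"][125:200,185:260],(400,300)),cv2.resize(S["bgr"][205:260,185:240],(400,300))]),np.hstack([cv2.resize(T["bgr"][130:200,270:340],(400,300)),cv2.resize(S["bgr"][160:220,200:260],(400,300))])]))
E
```

```text
a 19.02 [ 0.6158 -0.0101  0.0446] F [ 0.3  0.2 -0.7] grip 50.0 0.0152
False
out 19.71 [ 0.6023 -0.0633  0.0508] F [-0.3  0.9 -0.8] grip 50.0 0.0156
over 21.68 [ 0.605  -0.168   0.0993] F [-0.3  0.4 -1.5] grip 50.0 0.0152
True
down 23.07 [ 0.6048 -0.1683  0.003 ] F [ 0.5 -0.2  4.5] grip 50.0 0.0157
up 25.22 [ 0.6044 -0.1681  0.1983] F [0.8 0.1 0.3] grip 0.0 0.0452
```

View pics/k1.png

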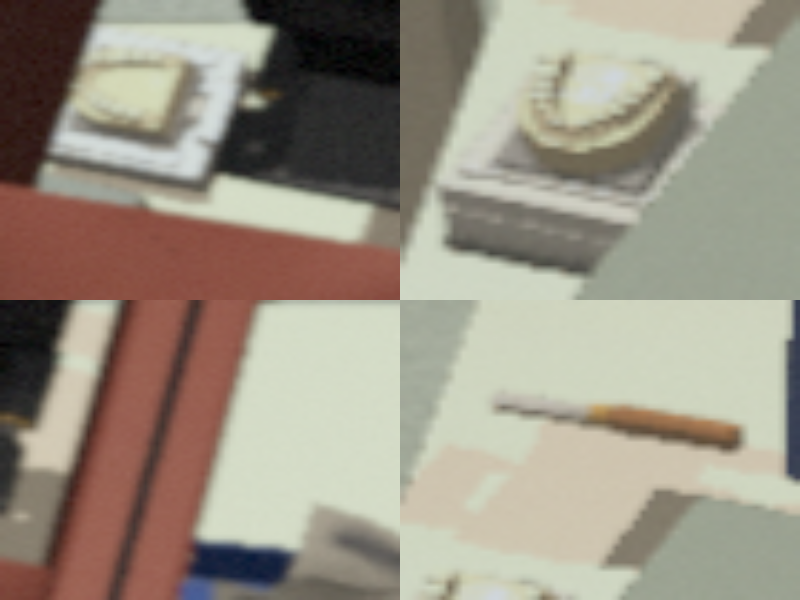

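```bash
cat >> h.py <<'E'
def mpose(mx,mz,al,up=0):
    c,s=np.cos(al),np.sin(al)
    p=stand((28+(mx-28)*c+mz*s,0,45+(28-mx)*s+mz*c))
    ys=np.array([-np.sin(SY),np.cos(SY),0])
    o=Rn.from_rotvec(ys*al)*Rn.from_rotvec(rot(SY-np.pi/2))
    return list(p-up*o.as_matrix()[:,2]),list(o.as_rotvec())
E
python3 - <<'E'
from h import *
al=.165
grip(.074)
p,o=mpose(.5,12,al,.10); print(np.round(p,3),inverse_kinematics(p,o))
movep(p,o); st("over")
p,o=mpose(.5,12,al); print(move_l(p,feed=.06,contact_N=5)); st("down"); print(np.round(p,4))
T=cam("top");S=cam("side")
cv2.imwrite("pics/m2.png",np.hstack([cv2.resize(T["bgr"][115:195,175:255],(400,400)),cv2.resize(S["bgr"][170:260,165:255],(400,400))]))
E
```

```text
[0.644 0.099 0.16 ] [ 0.11203048  0.38950544  1.44599467 -0.15728547  1.36794079  1.97242438]
over 29.06 [0.6444 0.0984 0.1604] F [0.4 0.1 1.3] grip 0.0 0.0738
False
down 30.88 [0.6404 0.0828 0.0618] F [ 0.5  0.2 -0. ] grip 0.0 0.074
[0.64   0.0828 0.0614]
```

View pics/m2.png

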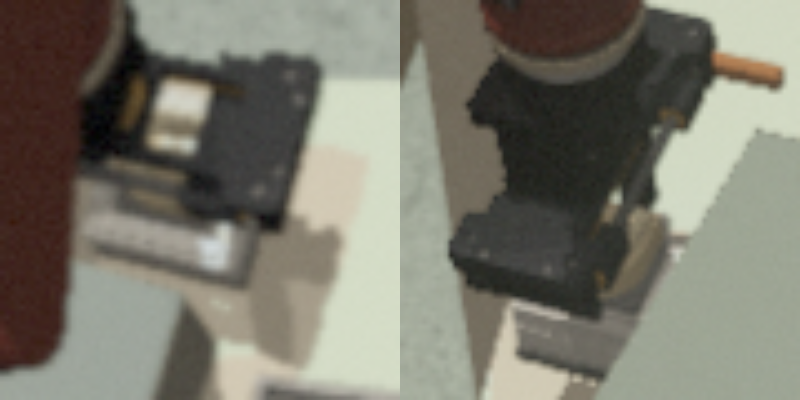

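```bash
python3 - <<'E'
from h import *
grip(0,grasp_force=25); s=st("grip")
if not .045<s["opening"]<.06: raise SystemExit
e=s["eef_pos"]; move_l([e[0],e[1],e[2]+.03],feed=.05); st("l1")
o=list(rot(SY-np.pi/2)); move_l([e[0],e[1],e[2]+.10],feed=.1,orientation=o); s=st("l2")
T=cam("top"); P=ray(T,[[243.3,218.8]],.012)[0]; print("pan",P)
P=.5*(P[:2]+[.463,-.010])
yw=np.radians(83.5)
movep([P[0],P[1],.16],list(rot(yw))); st("pan over")
S=cam("side"); T=cam("top")
cv2.imwrite("pics/m3.png",np.hstack([cv2.resize(T["bgr"][170:270,195:295],(400,400)),cv2.resize(S["bgr"][120:270,220:370],(400,400))]))
E
```

```text
grip 31.49 [0.6402 0.0831 0.0614] F [ 0.2  1.6 -0.8] grip 24.9 0.0529
l1 32.24 [0.64   0.0831 0.0914] F [-0.5  0.9 -1.1] grip 24.9 0.053
l2 33.09 [0.6396 0.0831 0.1606] F [ 0.4  0.2 -1.3] grip 24.9 0.0529
pan [ 0.46174245 -0.00403451  0.012     ]
pan over 34.81 [ 0.4627 -0.0069  0.1601] F [ 0.   0.4 -1.6] grip 24.9 0.0527
```

View pics/m3.png

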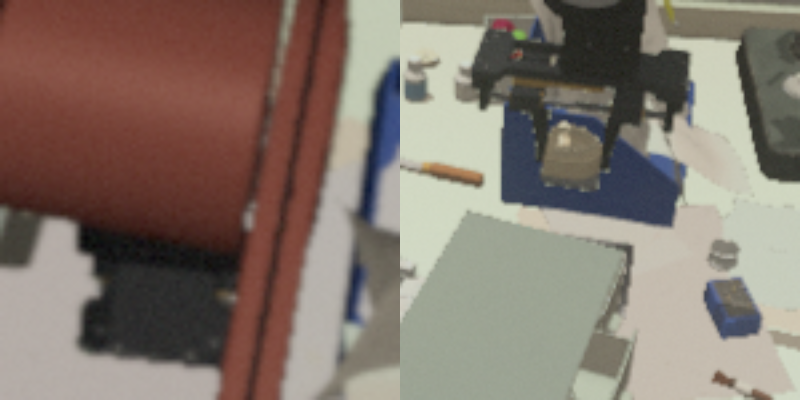

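```bash
python3 - <<'E'
from h import *
e=[.4627,-.0069]
move_l([*e,.05],feed=.1); dwell(.2); st()
print(move_l([*e,.010],feed=.015,contact_N=4)); s=st("touch")
if s["eef_pos"][2]<.03:
    grip(.062); dwell(.2); st("rel"); move_l([*e,.20],feed=.12); st("up")
    movep([.30,-.30,.35],list(rot(1.46-.7))) if inverse_kinematics([.30,-.30,.35],list(rot(1.46-.7))) is not None else print("noik")
    T=cam("top");S=cam("side")
    cv2.imwrite("pics/m4.png",np.hstack([cv2.resize(T["bgr"][130:260,200:330],(400,400)),cv2.resize(S["bgr"][160:280,200:320],(400,400))]))
E
```

```text
36.36 [ 0.4632 -0.007   0.0506] F [ 0.1  0.7 -1.8] grip 24.9 0.053
True
touch 38.42 [ 0.4627 -0.0069  0.0146] F [-0.2  0.8  4. ] grip 24.9 0.0532
rel 39.13 [ 0.4615 -0.0067  0.0136] F [ 0.2  0.8 -0.4] grip 0.0 0.0621
up 40.83 [ 0.4622 -0.0068  0.1991] F [ 0.5 -0.4  0.1] grip 0.0 0.0617
```

View pics/m4.png

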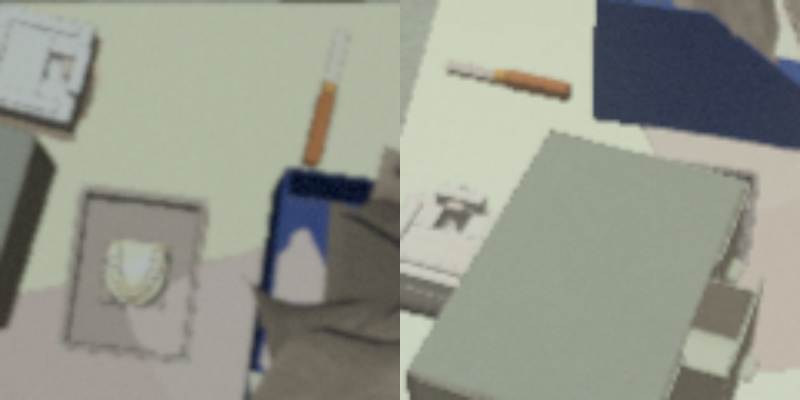

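The top view shows the model upright and central in the pan (crop about (137,270)). The knife lies flat at its original spot, and the touch height of 14.6 mm matches the pan floor.

```bash
python3 -c "
from h import *
dwell(.3); st(); print(sign_off())"
```

```text
42.61 [ 0.3003 -0.2997  0.3499] F [-0.4 -0.3 -0.1] grip 0.0 0.062
the job is handed in; nothing more can be done
None
```

The job is handed in at 42.6 s of the 72 s allowed: I levered the model past the spring catch, laid the knife flat on the bench and set the model teeth up in the pan; the final images look right, but sign-off returned no verdict.

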